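Plug the two-light arm into the candelabrum foot's hidden socket

TASK

The two-light candelabrum arm is dry: draw it out of the leaning drying block, where the single-light fitting stays, and plug its spigot into the candelabrum's blind socket, which is hidden below the neck of the drip tray and rarely in its middle, so feel round lightly with the spigot until it finds the hole. Then, without letting it fall, lower and press it gently fully home, upright, with the bar in line with the long side of the marble foot, let go, and leave everything else where it stands.

Things in the scene. Friction and masses are not known exactly. Their poses are not given: they have to be found in the camera images.
- branch: Loose two-light candelabrum arm, brass, 180 long, 0.44-0.69 kg. Origin: middle of its round skirt's underside (skirt 74 dia, 5 thick, coned to z 16); +z away from the spigot, +x along the bar (both ways alike). Bar 14 wide, z 16-28; at x +-65 a drip pan 50 dia (z 26-33) and cup 28 dia to z 58. Starts in one of the block's two holes, leaning with it, bar in the lean's direction, +x end higher.
- grip_post (a point): Where to grip the arm: on its axis, 56 above its origin, in the middle post: square, 24 x 24, sides along the arm's x and y, z 16 to 78, domed tip to 85. A grip of 50 to 60 N holds it well.
- spigot_end (a point): Centre of the lower end face of the arm's spigot, a round pin 20 dia, 54 long below the skirt, end chamfered 2.5 mm. It is 54 below the arm's origin on its axis. Smooth: it slides easily on the insert.
- candelabrum: Candelabrum foot, fixed. Origin: centre of its underside; +z up, +x along the marble slab's long side (170 x 120 x 12). Square brass column 84 x 84 to z 76; drip tray 130 x 100 (floor z 81, rim z 86) with a raised neck 76 x 76, top z 90. The arm is home when its skirt lies on the neck, its origin at z 90 and bar along x; with the spigot still on the insert's face its origin is at z 130.
- neck (a point): Middle of the neck's top, at z 90 of the foot: centre of a round opening 46 dia, 14 deep. Its floor (z 76) is the flat face of a clamped socket insert with one round blind bore 22.4 dia, 44 deep, centred up to 6 mm off the opening's middle along the foot's x and also up to 6 mm along its y, different every time and not known. The insert does not shift when pushed.
- block: Drying block, fixed, beech, 264 wide in y over its 58 high end cheeks, x -45 to +78. Origin on the table. Its top face, 84 long, slopes: the face's normal leans 30 degrees from vertical to -x. Square to it two holes 23 dia, 58 deep, mouths at x 0, y +-57.5, z 85: one holds the arm, the other the single fitting, skirts resting on the face. Spigots slide out along the hole.
- single: Single-light fitting, brass, loose in the block's other hole: the same spigot and skirt, a thin round post and one cup (pan 60 dia at 48 to 55, cup 30 dia up to 84 above the skirt's underside). Origin and +z as for the arm. To be left there.
- chimney: Frosted glass lamp chimney, open tube standing upright, up to 68 dia, 190 high, light. Origin: centre of its underside. Leave alone.
- ciborium: Gilded ciborium, foot 92 dia, bowl 112 dia, 153 high, standing. Origin: centre of its underside. Leave alone.
- cover: Ciborium cover lying rim down, 114 dia, with knob and small cross, 94 high. Origin: centre of its underside. Leave alone.
- key: Brass tabernacle key lying flat, 126 long, 10 thick. Origin: middle of its shaft. Leave alone.
- tin: Flat metal polish tin, 72 dia, 32 high. Origin: centre of its underside. Leave alone.
- brush: Polishing brush lying bristles down, 160 x 40 x 38 high. Origin: centre of its underside, +x along it. Leave alone.
Not all that is in view belongs to the job. Leave any pink look-alike of the branch alone.

How it is judged:
By the outcome, as a careful person would: the job done as asked, in the order asked, and still so for the second after the job is handed in, with the robot touching nothing.
It also fails if it takes over 64 s, if anything falls off the work surface, if the arm or the gripper's body presses on something with over 40 N, if the wrist force passes 120 N, or if a joint passes its speed limit or range.

ROBOT

A 6-joint arm with a two-finger parallel gripper is mounted at the origin on the work surface. World frame = base frame: x ahead of the robot, y to its left, z up, the work surface at z = 0. Lengths are in m, angles in rad, forces in N, time in s.
With the tool pointing down it reaches from about 0.35 to 0.775 m from the base axis. Payload 7.3 kg.
Tool frame: the origin (TCP) lies at the very end of the fingers, on their centre line; the grasp point (between the pads) lies 19 mm behind it (robot.pinch_z is the distance from the TCP to the grasp point, in m); z points along the fingers, y is the line along which they close (so a half turn about z gives the same grasp; the last joint's range is limited). The gripper opens to 92 mm and grips with 3 to 60 N. Pads are 19 mm wide; open, the fingers measure 130 mm over their backs; the gripper's body (75 mm by 190 mm) begins 47 mm behind the grasp point.
Start: joints at [1.107, 0.342, 1.524, -0, 1.275, -0.146], TCP at [0.164, 0.499, 0.227] pointing down, gripper open.
Joint ranges: [-2.53, 2.53], [-0.77, 2.02], [0.04, 2.7], [-1, 4.14], [0.28, 2.66], [-3.11, 3.11]. Speed limits (rad/s): [2.57, 2.57, 3.14, 3.14, 3.14, 3.14].

INTERFACE

Orientations are given as [roll, pitch, yaw] about the fixed x, y, z axes, in that order (R = Rz(yaw) Ry(pitch) Rx(roll)).
In Python, from cell import robot gives the robot as it stands.
- The arm moves only by the tool move_arm, never from a script. Its argument "motion" is a list of rows, each a list of 6 numbers: the shift along the tool's x, y, z in units of 0.1 m (1.0 is 0.1 m), then the turn, a rotation vector about the tool's x, y, z in units of pi rad (1.0 is pi rad). In form: [[dx, dy, dz, rx, ry, rz], ...]. A call has 1 to 12 rows; each row is the pose to reach, as a shift and turn from the pose commanded when the call began, along the tool's axes at that moment, turning the shorter way round; what a row does not reach only later rows make up. A row lasts 1/8 s, in which the tool goes at most 62.5 mm and 10.7 degrees, less where a joint would pass 70% of its speed; a pose out of reach is approached as far as the arm can. A call with a number of a shift or a turn outside -1 to 1 is refused whole. A call with a gripper value outside its range is refused whole. "fingers" is the opening, from -1 (shut) to 1 (fully open), set as the call begins (left out, the last holds). The fingers move at their own pace and stop on an object; "newtons" is the grip in N (left out, the last holds). Time passes only in rows, so rows that repeat a pose let the fingers close. It gives the time, the measured TCP pose, the force, the opening and the grip force at its end, in the units of the state.
- robot.observe(): the state, without advancing time (a new reading comes with each control period).
- robot.read_camera(name): name is "side" or "top" or "wrist"; returns a dict with "image" (400x640x3 uint8, red, green, blue), "range_z" (400x640 float32, m along the optical axis (not along the pixel's ray), 0 where there is no reading), "vfov" (degrees; the focal length in pixels is half the picture's height over the tangent of half this angle, whatever the lens; pixels are square), "cx", "cy" (the principal point, pixels), "extrinsics" (4x4, takes a point from camera to world coordinates); the wrist camera has in their place "hand_eye" (4x4, takes a point from camera to tool coordinates, whose origin is the TCP and whose axes are the flange's). Camera axes: x right, y up, looking along -z (the intrinsics and any distortion apply to the point x, -y, -z); pixel columns grow to the right and rows downward; lengths in m; the calibration is good to about 2 mm. A picture is of the moment at which its call begins: read the wrist's pose just before it.
- robot.hand_in(): hands the job in; it is judged then, once.
The state is a dict: "time": time; "qpos": joint angles; "qvel": joint speeds; "joint_efforts": joint torques, N m; "tool_pos": TCP position; "tool_rot": TCP orientation; "contact_force": force on the tool from outside, world axes, zero at the start; "torque": the same for the moment, N m; "opening": finger opening in m; "grip_force": force on a finger pad.
Only numpy, scipy, OpenCV 4.12 (cv2) and the standard library are available. Lean on these libraries where they do the work, as an engineer would, in place of code of your own. Each camera call takes 0.05 s, during which the arm holds its last target. There are 200 camera calls.

## Working session

There is one attempt and no reset: what is moved stays moved. The work goes in short steps, Python scripts to look and compute and a tool call to move; the robot and the scene stay as the last step left them, time stands still between calls to the robot, and variables do not carry over. Pictures are saved under pics/ and viewed, at most 10 in all, crops included, and the job is handed in when it is done.

Besides the shell and the picture viewer there is one more tool, called after "Emit:" in YAML: its name, and indented under it one key for each argument. move_arm: Moves the arm, as the interface text tells. Shifts and turns lie within -1 to 1; 1 stands for 0.1 m of shift or pi rad of turn. Its arguments: {"type":"object","properties":{"motion":{"type":"array"},"fingers":{"type":"number"},"newtons":{"type":"number"}},"required":["motion"]}

```bash
ls; mkdir -p pics
cat > h.py <<'E'
import numpy as np, cv2
from scipy.spatial.transform import Rotation as R
from cell import robot
def T(s):
    M=np.eye(4); M[:3,:3]=R.from_euler('xyz',s['tool_rot']).as_matrix(); M[:3,3]=s['tool_pos']; return M
def cloud(name):
    s=robot.observe(); c=robot.read_camera(name)
    E=np.array(c['extrinsics']) if 'extrinsics' in c else T(s)@np.array(c['hand_eye'])
    f=200/np.tan(np.radians(c['vfov'])/2); z=c['range_z']
    v,u=np.mgrid[:400,:640]
    P=np.stack([(u-c['cx'])/f*z,-(v-c['cy'])/f*z,-z,np.ones_like(z)],-1)@E.T
    return c,P[...,:3],z>0
E
python3 - <<'E'
from h import *
for n in ('top','side'):
    c,P,ok=cloud(n); print(n,{k:v for k,v in c.items() if k not in('image','range_z')})
    np.savez(n,P=P,ok=ok,im=c['image']); cv2.imwrite(f'pics/{n}.png',c['image'][...,::-1])
print(robot.observe(),robot.pinch_z)
E
```

```text
pics
top {'vfov': 55.24810665235693, 'cx': 320.1651242410015, 'cy': 201.32609769154718, 'extrinsics': array([[ 0.00431029,  0.9973634 , -0.07244086,  0.51139994],
       [-0.99962721,  0.00234433, -0.02720208,  0.05154431],
       [-0.02696053,  0.0725311 ,  0.99700169,  1.12022793],
       [ 0.        ,  0.        ,  0.        ,  1.        ]])}
side {'vfov': 48.593393448422376, 'cx': 323.3133502185457, 'cy': 200.84364260022215, 'extrinsics': array([[ 0.94470543,  0.18229761, -0.27257884,  0.24166122],
       [-0.32725772,  0.47131038, -0.81900483, -0.96652907],
       [-0.02083338,  0.86292184,  0.50490778,  0.7492627 ],
       [ 0.        ,  0.        ,  0.        ,  1.        ]])}
{'time': 0.1, 'qpos': array([ 1.10699140e+00,  3.42617057e-01,  1.52489623e+00,  1.99733959e-05,
        1.27539067e+00, -1.45992923e-01]), 'qvel': array([ 3.54320553e-04, -2.85335205e-03, -2.05631995e-03, -7.01849903e-06,
        3.62311475e-04, -4.17862153e-04]), 'joint_efforts': array([ 3.33762211e-03, -4.32001483e+01, -2.44696981e+01,  7.21528823e-02,
        5.25229471e-02, -7.59131467e-05]), 'tool_pos': array([0.16386884, 0.49840428, 0.22614196]), 'tool_rot': array([-3.14029808e+00, -2.09658304e-04,  2.82377469e+00]), 'contact_force': array([-0.3818826, -0.0291424,  0.4358651]), 'torque': array([-0.01893447, -0.00020052,  0.01301343]), 'grip_force': 0.0, 'opening': 0.09162804071266203} 0.0188
```

View pics/top.png

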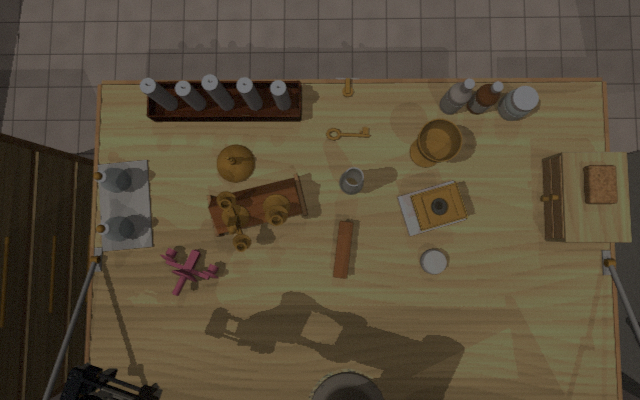

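View pics/side.png

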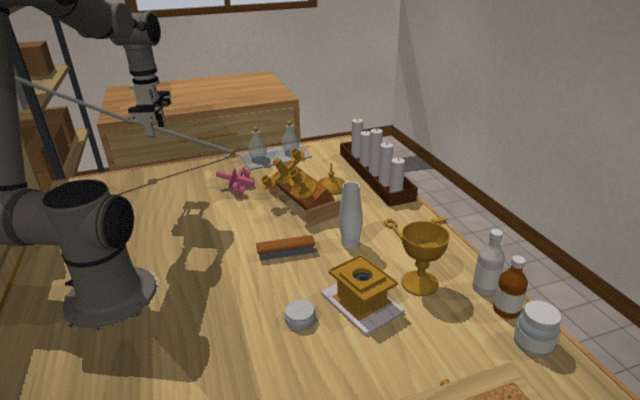

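Run:
```python
from h import *
d=np.load('top.npz'); P=d['P']; im=d['im'][...,::-1]
a=cv2.resize(im[160:260,200:320],None,fx=5,fy=5,interpolation=3)
b=cv2.resize(im[170:245,390:480],None,fx=5,fy=5,interpolation=3)
o=np.zeros((500,800,3),np.uint8); o[:,:600]=a[:500,:600]; 
z=P[160:260,200:320,2]; 
cv2.imwrite('pics/a.png',np.clip(o.astype(int)*2,0,255)[:,:600]); cv2.imwrite('pics/b.png',np.clip(b.astype(int)*2,0,255))
for v in range(170,256,6): print(v,' '.join('%3d'%(1000*P[v,u,2]) for u in range(202,316,4)))
np.set_printoptions(precision=3,suppress=True)
for v,u in [(207,440),(201,228),(240,241),(210,275),(190,350)]: print(v,u,P[v,u])
```

```text
170   0   2   0   0  12  19  33  32  28  26  27  19  14   3   2 1120   0   2  -1  -4   0   0   1   0   2   0   0   1   2
176   1  -1   0   5  -1   5  24  23  25  22  14  14   2   0   0  -2   0   0  -1   2  -2   0   0  56  52  -2   0   1  -1
182   2   3   2  -2   0   1   2   2   4   6   1   1  -3   0  -4  -1   0   0   1  56  63  70  74  78  58   0  -2  -2   0
188   0   0  -1   1   2   1  -1   0   0   0   2   4  51  55  62  70  75  80  88  90  98 101 107 107  57   4   1   0  -1
194  -2   0   0   1  -2 153 148 146  65  70  76  77  87  95  97 105 106 101 102 103  99  96  98  97  54  58   1  -2  -1
200   3   4  62  70 146 173 173 159 143 1120 107 106 100 103 101  96 103 105 104 107  98  97  88  88  83  59   1   3   0
206   2   2 102 105 109 162 150 163 107 102 102  95  91  95  89  87  97 144 144 145 143  87  86  80  78  58  28   0   1
212   3   1  97  98  96  95 103 121 118 102  99  93  86  84  83  79 138 137 147 150 133 135  70  68  70  58  58   3   0
218   4   0  -1  90  87  93  98 119 121 114  96  87  78  74  75  70 129 127 142 140 150 123   2   4   0   0   1  -4   0
224  -1   0  -3  5
[... 262 characters left out ...]
 91  86  87   0   2   0   2  -1   5   0   0   0  -2   4   1   3   0   1  -1  -1
242   0   1   0   2  -3  -1   0   4  81 101 106  94  78   3  -2   0  -1  -4   0   1   4   0   0   1  -1   0   0   0   0
248   0   0   0   4   3   3   2   2   0  95  87  98  -1   0  -2  -2  -1  -2  -1   0  -2   2   0   0   0   0   3   0   3
254  -2   0  -2   0   3   0   0   2  -2  -5   0  -2   0   4   2  -1   0   1   1   0  -2  -2  -2   0   1  -1   1   1  -2
207 440 [ 0.574 -0.252  0.052]
201 228 [0.581 0.309 0.171]
240 241 [0.481 0.291 0.1  ]
210 275 [0.56  0.195 0.137]
190 350 [0.613 0.001 0.128][ WARN:0@0.331] global loadsave.cpp:1063 imwrite_ Unsupported depth image for selected encoder is fallbacked to CV_8U.
```

View pics/a.png

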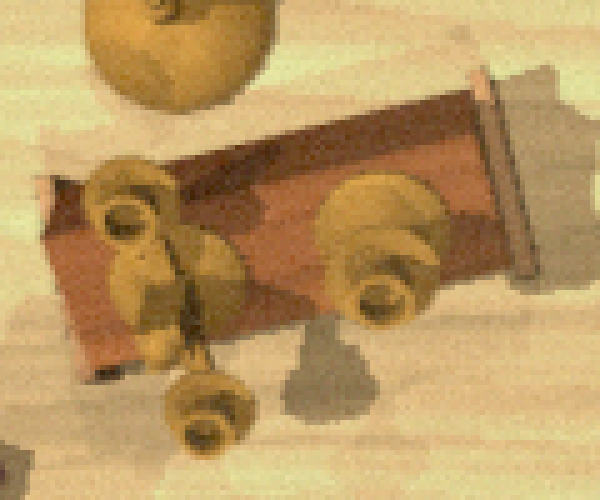

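View pics/b.png

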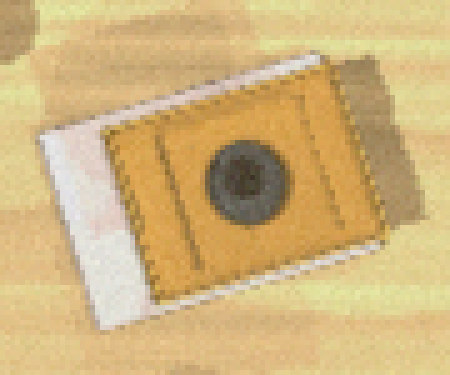

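Run:
```python
from h import *
np.set_printoptions(precision=4,suppress=True)
d=np.load('top.npz'); P=d['P']; im=d['im'].astype(int)
sub=P[170:245,390:475]; m=(sub[...,2]>.074)&(sub[...,2]<.1)
q=sub[m][:,:2]; r=cv2.minAreaRect((q*1000).astype(np.float32)); print('tray',r)
d2=np.load('side.npz')['P']; 
m2=(d2[...,2]>.08)&(d2[...,2]<.095)&(abs(d2[...,0]-.57)<.09)&(abs(d2[...,1]+.25)<.09); print('side',cv2.minAreaRect((d2[m2][:,:2]*1000).astype(np.float32)),m2.sum(),d2[m2][:,2].mean())
# block face
reg=np.zeros(P.shape[:2],bool); reg[160:240,205:312]=1
hsv=cv2.cvtColor(np.load('top.npz')['im'],cv2.COLOR_RGB2HSV)
Q=P[reg&(P[...,2]>.06)&(P[...,2]<.11)]
best=0
rng=np.random.default_rng(0)
for _ in range(2000):
    a=Q[rng.choice(len(Q),3,False)]; n=np.cross(a[1]-a[0],a[2]-a[0]); n/=np.linalg.norm(n)+1e-9
    if n[2]<0:n=-n
    if abs(n[2]-.866)>.05 or n[0]>0: continue
    i=abs((Q-a[0])@n)<.003
    if i.sum()>best: best=i.sum(); I=i
c=Q[I].mean(0); n=np.linalg.svd(Q[I]-c)[2][2]; n*=np.sign(n[2]); print('face',best,len(Q),c,n,np.degrees(np.arccos(n[2])),'yaw',np.arctan2(-n[1],-n[0]))
s=robot.observe(); c=robot.read_camera('wrist'); print(c['vfov'],c['cx'],c['cy'],c['hand_eye'])
```

```text
tray ((574.12255859375, -240.79983520507812), (100.11175537109375, 132.1780548095703), 16.805618286132812)
side ((573.4473266601562, -240.7364501953125), (103.20924377441406, 135.30804443359375), 17.13315773010254) 1437 0.08543833241173886
face 1199 2543 [0.5676 0.251  0.0887] [-0.4791 -0.1199  0.8696] 29.593121974392727 yaw 0.2453126649608992
66.40545278142875 316.68903805345565 201.46509341660698 [[ 0.0012  0.9528  0.3035  0.0829]
 [ 1.     -0.0011 -0.0006  0.001 ]
 [-0.0002  0.3035 -0.9528 -0.1585]
 [ 0.      0.      0.      1.    ]]
```

Emit:
move_arm:
  motion:
    - [-0.886, -0.82, -0.03, 0, 0, 0]
    - [-0.886, -0.82, -0.03, 0, 0, 0]

```text
time: 0.4
tool_pos: [0.2228, 0.3918, 0.2292]
tool_rot: [-3.141, 0.0, 2.826]
contact_force: [0.4, -1.3, 1.0]
opening: 0.0916
grip_force: 0.0
```

Emit:
move_arm:
  motion:
    - [-0.886, -0.82, -0.03, 0, 0, 0]
    - [-0.886, -0.82, -0.03, 0, 0, 0]

```text
time: 0.65
tool_pos: [0.2816, 0.2858, 0.2327]
tool_rot: [3.141, 0.0, 2.824]
contact_force: [1.1, 0.7, -0.5]
opening: 0.0919
grip_force: 0.0
```

Emit:
move_arm:
  motion:
    - [-0.886, -0.82, -0.03, 0, 0, 0]
    - [-0.886, -0.82, -0.03, 0, 0, 0]

```text
time: 0.9
tool_pos: [0.3402, 0.1802, 0.2358]
tool_rot: [3.141, 0.0, 2.824]
contact_force: [0.2, 0.2, -0.3]
opening: 0.0918
grip_force: 0.0
```

Emit:
move_arm:
  motion:
    - [-0.886, -0.82, -0.03, 0, 0, 0]
    - [-0.886, -0.82, -0.03, 0, 0, 0]

```text
time: 1.15
tool_pos: [0.3988, 0.0744, 0.2389]
tool_rot: [3.141, 0.0, 2.823]
contact_force: [1.3, 0.6, 0.4]
opening: 0.0922
grip_force: 0.0
```

Emit:
move_arm:
  motion:
    - [-0.886, -0.82, -0.03, 0, 0, 0]
    - [-0.886, -0.82, -0.03, 0, 0, 0]

```text
time: 1.4
tool_pos: [0.4574, -0.0313, 0.2417]
tool_rot: [3.141, 0.0, 2.823]
contact_force: [0.7, 0.8, 0.8]
opening: 0.092
grip_force: 0.0
```

Emit:
move_arm:
  motion:
    - [-0.886, -0.82, -0.03, 0, 0, 0]
    - [-0.886, -0.82, -0.03, 0, 0, 0]

```text
time: 1.65
tool_pos: [0.5159, -0.1368, 0.2445]
tool_rot: [3.141, -0.0, 2.823]
contact_force: [1.8, 1.0, 0.4]
opening: 0.0918
grip_force: 0.0
```

Emit:
move_arm:
  motion:
    - [-0.886, -0.82, -0.03, 0, 0, 0.305]
    - [-0.886, -0.82, -0.03, 0, 0, 0.305]
    - [-0.886, -0.82, -0.03, 0, 0, 0.305]
    - [-0.886, -0.82, -0.03, 0, 0, 0.305]
    - [-0.886, -0.82, -0.03, 0, 0, 0.305]
    - [-0.886, -0.82, -0.03, 0, 0, 0.305]
    - [-0.886, -0.82, -0.03, 0, 0, 0.305]

```text
time: 2.52
tool_pos: [0.5738, -0.2402, 0.2475]
tool_rot: [-3.141, -0.0, 1.869]
contact_force: [0.5, -0.5, -0.2]
opening: 0.0917
grip_force: 0.0
```

Run:
```python
from h import *
c,P,ok=cloud('wrist'); np.savez('wfoot',P=P,ok=ok,im=c['image'])
im=c['image'][...,::-1]
cv2.imwrite('pics/w.png',np.clip(im.astype(float)*1.8,0,255).astype(np.uint8))
m=ok&(P[...,2]>.08)&(P[...,2]<.096)&(np.linalg.norm(P[...,:2]-[.574,-.241],axis=-1)<.09); print(m.sum())
r=cv2.minAreaRect((P[m][:,:2]*1000).astype(np.float32)); print(r)
mt=ok&(abs(P[...,2]-.09)<.0022)&(np.linalg.norm(P[...,:2]-[.574,-.241],axis=-1)<.056)
print(cv2.minAreaRect((P[mt][:,:2]*1000).astype(np.float32)),P[mt][:,2].mean())
ins=ok&(np.linalg.norm(P[...,:2]-[.574,-.241],axis=-1)<.03)
print(np.histogram(P[ins][:,2],bins=np.arange(.02,.1,.004)))
```

```text
9438
((573.5238647460938, -240.85531616210938), (100.04814910888672, 129.68910217285156), 16.795063018798828)
((573.841796875, -240.83154296875), (97.36626434326172, 76.45159149169922), 17.061017990112305) 0.09036787135329838
(array([   0,    0,   36,   88,   16,   16,   13,   16,   18,   20,   19,
         19,   25,  291,  673,   50,   62, 1013,   13]), array([0.02 , 0.024, 0.028, 0.032, 0.036, 0.04 , 0.044, 0.048, 0.052,
       0.056, 0.06 , 0.064, 0.068, 0.072, 0.076, 0.08 , 0.084, 0.088,
       0.092, 0.096]))
```

View pics/w.png

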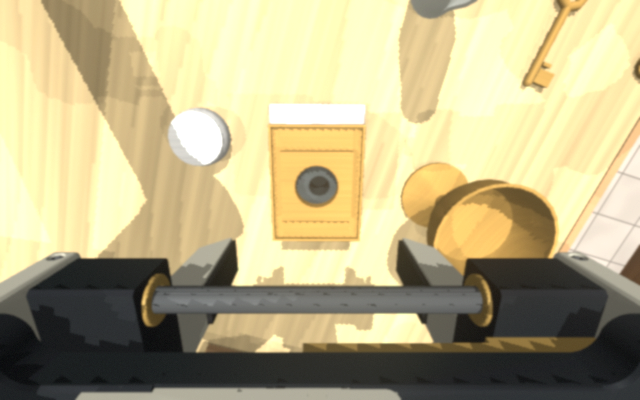

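Run:
```python
from h import *
np.set_printoptions(precision=4,suppress=True)
d=np.load('wfoot.npz'); P=d['P']; s=robot.observe()
c=robot.read_camera('wrist'); C=(T(s)@np.array(c['hand_eye']))[:3,3]; print(C)
def plane(z0,sel):
    t=(z0-C[2])/(P[...,2]-C[2]); return (C+(P-C)*t[...,None])[sel][:,:2]
near=np.linalg.norm(P[...,:2]-[.574,-.241],axis=-1)<.035
face=near&(abs(P[...,2]-.076)<.006); print('face z',np.median(P[face][:,2]),np.percentile(P[face][:,2],[10,90]))
for z0,th,n in ((.0765,.0715,'bore'),(.0903,.0855,'opening')):
    q=plane(z0,near&(P[...,2]<th)&d['ok']); h=cv2.minEnclosingCircle((q*1000).astype(np.float32))
    a=len(q)
    print(n,len(q),q.mean(0),h)
    hull=cv2.convexHull((q*1000).astype(np.float32)); print(cv2.fitEllipse(hull),cv2.contourArea(hull))
```

```text
[ 0.5497 -0.1601  0.4061]
face z 0.0764196345628596 [0.0753 0.0776]
bore 281 [ 0.5768 -0.2418] ((576.7039184570312, -241.64114379882812), 10.812536239624023)
((576.7020263671875, -241.8363494873047), (20.58544158935547, 21.271215438842773), 127.36886596679688) 337.3276209682226
opening 1322 [ 0.5733 -0.2398] ((573.375244140625, -240.15292358398438), 22.48885726928711)
((573.3713989257812, -240.2130126953125), (43.817413330078125, 44.9304313659668), 110.91333770751953) 1530.0611999728717
```

```bash
cat >> h.py <<'E'
def Rblock(yaw=.245,lean=np.radians(30)):
    n=np.array([-np.sin(lean)*np.cos(yaw),-np.sin(lean)*np.sin(yaw),np.cos(lean)])
    z=-n; y=np.array([-np.sin(yaw),np.cos(yaw),0]); return np.stack([np.cross(y,z),y,z],1)
def rel(M,p,Rt):
    return np.round(np.r_[M[:3,:3].T@(np.array(p)-M[:3,3])*10, (R.from_matrix(M[:3,:3].T@Rt)).as_rotvec()/np.pi],4)
E
python3 - <<'E'
from h import *
s=robot.observe(); print(rel(T(s),[.483,.288,.25],Rblock()))
E
```

```text
[ 5.3166  0.6792 -0.0227 -0.1263 -0.1331 -0.4714]
```

Emit:
move_arm:
  motion:
    - [0.9, 0.115, 0, 0, 0, 0]
    - [0.9, 0.115, 0, 0, 0, 0]

```text
time: 2.88
tool_pos: [0.5581, -0.1486, 0.2478]
tool_rot: [3.142, -0.001, 1.868]
contact_force: [0.9, 1.0, -0.7]
opening: 0.0921
grip_force: 0.0
```

Emit:
move_arm:
  motion:
    - [0.9, 0.115, 0, 0, 0, 0]
    - [0.9, 0.115, 0, 0, 0, 0]

```text
time: 3.12
tool_pos: [0.5428, -0.0587, 0.248]
tool_rot: [3.141, -0.001, 1.869]
contact_force: [-0.8, -0.7, 0.3]
opening: 0.0918
grip_force: 0.0
```

Emit:
move_arm:
  motion:
    - [0.9, 0.115, 0, 0, 0, 0]
    - [0.9, 0.115, 0, 0, 0, 0]

```text
time: 3.38
tool_pos: [0.5276, 0.0307, 0.248]
tool_rot: [3.141, -0.001, 1.869]
contact_force: [0.2, -0.6, -0.1]
opening: 0.0919
grip_force: 0.0
```

Emit:
move_arm:
  motion:
    - [0.9, 0.115, 0, 0, 0, 0]
    - [0.9, 0.115, 0, 0, 0, 0]

```text
time: 3.62
tool_pos: [0.5124, 0.1201, 0.248]
tool_rot: [3.141, -0.001, 1.87]
contact_force: [-0.1, -0.6, -0.0]
opening: 0.0918
grip_force: 0.0
```

Emit:
move_arm:
  motion:
    - [0.9, 0.115, 0, 0, 0, 0]
    - [0.9, 0.115, 0, 0, 0, 0]

```text
time: 3.88
tool_pos: [0.4972, 0.2096, 0.2479]
tool_rot: [3.141, -0.001, 1.87]
contact_force: [-0.5, -0.2, -0.2]
opening: 0.0921
grip_force: 0.0
```

Emit:
move_arm:
  motion:
    - [0.8, 0.1, 0, -0.1263, -0.1331, -0.4714]
    - [0.8, 0.1, 0, -0.1263, -0.1331, -0.4714]
    - [0.8, 0.1, 0, -0.1263, -0.1331, -0.4714]
    - [0.8, 0.1, 0, -0.1263, -0.1331, -0.4714]
    - [0.8, 0.1, 0, -0.1263, -0.1331, -0.4714]
    - [0.8, 0.1, 0, -0.1263, -0.1331, -0.4714]
    - [0.8, 0.1, 0, -0.1263, -0.1331, -0.4714]
    - [0.8, 0.1, 0, -0.1263, -0.1331, -0.4714]
    - [0.8, 0.1, 0, -0.1263, -0.1331, -0.4714]
    - [0.8, 0.1, 0, -0.1263, -0.1331, -0.4714]
    - [0.8, 0.1, 0, -0.1263, -0.1331, -0.4714]

```text
time: 5.25
tool_pos: [0.4846, 0.2865, 0.2481]
tool_rot: [3.141, 0.524, -2.9]
contact_force: [-0.6, -0.0, 0.3]
opening: 0.0918
grip_force: 0.0
```

Run:
```python
from h import *
c,P,ok=cloud('wrist'); np.savez('wblk',P=P,ok=ok,im=c['image'])
s=robot.observe(); print(s['qpos'],rel(T(s),[.483,.288,.221],Rblock()))
cv2.imwrite('pics/w2.png',np.clip(c['image'][...,::-1].astype(float)*1.8,0,255).astype(np.uint8))
```

```text
[ 0.45905842  0.1581915   1.83904843 -0.18141819  0.63863531 -1.23560878] [ 1.462e-01  1.730e-02  2.273e-01 -4.000e-04  1.000e-04 -9.000e-04]
```

View pics/w2.png

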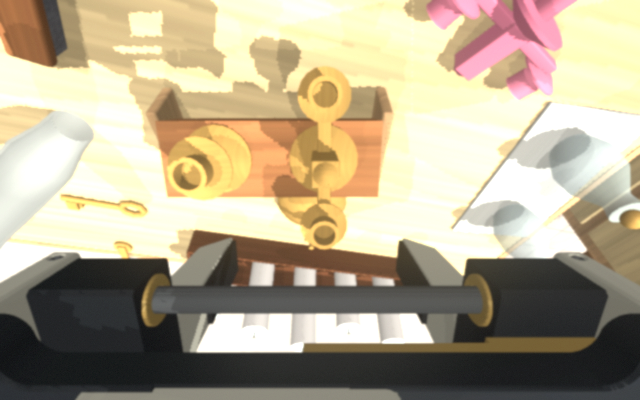

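Run:
```python
from h import *
np.set_printoptions(precision=4,suppress=True)
d=np.load('wblk.npz'); P=d['P']; ok=d['ok']
Rt=Rblock(); B=np.stack([-Rt[:,0],Rt[:,1],-Rt[:,2]],1)  # branch axes (x upslope)
B[:,1]=np.cross(B[:,2],B[:,0])
O=np.array([.559,.307,.085]); L=(P-O)@B
x,y,z=L[...,0],L[...,1],L[...,2]; print(B)
f=ok&(abs(z)<.008)&(abs(x)<.036)&(y<.07)&(y>-.14); q=L[f]
A=np.c_[q[:,:2],np.ones(len(q))]
w=np.ones(len(q),bool)
for _ in range(6):
    k=np.linalg.lstsq(A[w],q[w,2],rcond=None)[0]; w=abs(A@k-q[:,2])<.0025
print('face',w.sum(),k)
z=z-(x*k[0]+y*k[1]+k[2])
for n,m in (('cup+',(x>.03)&(abs(z-.0575)<.004)),('cup-',(x<-.03)&(abs(z-.0575)<.004)),('pan+',(x>.03)&(abs(z-.032)<.003)),('pan-',(x<-.03)&(abs(z-.032)<.003)),('skirt',(abs(x)<.05)&(z>.004)&(z<.017)),('post',(abs(x)<.03)&(z>.06)&(z<.09))):
    m=m&ok&(abs(y)<.06)&(abs(x)<.12); p=L[m]
    if len(p)<8: print(n,len(p)); continue
    print(n,len(p),p.mean(0),cv2.minEnclosingCircle((p[:,:2]*1000).astype(np.float32)),cv2.minAreaRect((p[:,:2]*1000).astype(np.float32)))
```

```text
[[ 0.8402 -0.2426 -0.4851]
 [ 0.2101  0.9701 -0.1213]
 [ 0.5     0.      0.866 ]]
face 5038 [-0.0009 -0.0001  0.0056]
cup+ 363 [0.0549 0.006  0.0631] ((54.522804260253906, 6.129136562347412), 15.042771339416504) ((54.19230651855469, 5.890345573425293), (28.520156860351562, 29.42915153503418), 89.33425903320312)
cup- 487 [-0.0759  0.0065  0.0635] ((-75.45636749267578, 6.291656494140625), 14.91772747039795) ((-75.5855941772461, 6.109596252441406), (29.299320220947266, 28.97443962097168), 45.77716064453125)
pan+ 863 [0.0474 0.0056 0.0371] ((54.44038391113281, 5.833704471588135), 25.175296783447266) ((52.775123596191406, 5.592777252197266), (45.54463195800781, 48.90855026245117), 2.9782111644744873)
pan- 1372 [-0.0751  0.0058  0.0374] ((-65.46774291992188, 6.076258182525635), 34.70780563354492) ((-68.82293701171875, 2.2546348571777344), (49.473934173583984, 64.7801742553711), 59.259429931640625)
skirt 2110 [-0.0149  0.0053  0.0146] ((-10.523809432983398, 6.180184364318848), 36.73506546020508) ((-10.33407974243164, 6.079221725463867), (70.59512329101562, 71.50659942626953), 0.2975882589817047)
post 855 [-0.0126  0.0059  0.0844] ((-10.995829582214355, 6.021174907684326), 16.087406158447266) ((-10.837703704833984, 5.966775417327881), (23.909971237182617, 23.319509506225586), 0.3079884648323059)
```

Run:
```python
from h import *
s=robot.observe(); Rt=Rblock(); n=-Rt[:,2]; O=np.array([.5459,.3099,.0845])
print(O+n*.0372, rel(T(s),O+n*.0372,Rt))
```

```text
[0.52785545 0.30538845 0.11671615] [ 2.546e-01  7.840e-02  1.369e+00 -4.000e-04  1.000e-04 -9.000e-04]
```

Emit:
move_arm:
  motion:
    - [0.255, 0.078, 0.1, 0, 0, 0]
    - [0.255, 0.078, 0.5, 0, 0, 0]
    - [0.255, 0.078, 0.8, 0, 0, 0]
    - [0.255, 0.078, 0.8, 0, 0, 0]

```text
time: 5.8
tool_pos: [0.4996, 0.298, 0.1636]
tool_rot: [-3.14, 0.519, -2.899]
contact_force: [0.4, -0.4, 0.2]
opening: 0.0919
grip_force: 0.0
```

Emit:
move_arm:
  motion:
    - [0, 0, 0.25, 0, 0, 0]
    - [0, 0, 0.45, 0, 0, 0]
    - [0, 0, 0.569, 0, 0, 0]
    - [0, 0, 0.569, 0, 0, 0]
    - [0, 0, 0.569, 0, 0, 0]

```text
time: 6.42
tool_pos: [0.5276, 0.3053, 0.1174]
tool_rot: [3.141, 0.525, -2.899]
contact_force: [0.7, -0.5, -0.2]
opening: 0.0919
grip_force: 0.0
```

Emit:
move_arm:
  motion:
    - [0, 0, 0, 0, 0, 0]
    - [0, 0, 0, 0, 0, 0]
    - [0, 0, 0, 0, 0, 0]
    - [0, 0, 0, 0, 0, 0]
    - [0, 0, 0, 0, 0, 0]
    - [0, 0, 0, 0, 0, 0]
  fingers: -1
  newtons: 55

```text
time: 7.18
tool_pos: [0.5275, 0.3051, 0.1164]
tool_rot: [3.142, 0.524, -2.899]
contact_force: [-0.2, 0.0, -1.2]
opening: 0.0363
grip_force: 0.0
```

Run:
```python
from h import *
s=robot.observe(); print(s); Rt=Rblock(); n=-Rt[:,2]; O=np.array([.5459,.3099,.0845])
print(rel(T(s),O+n*.0372,Rt))
```

```text
{'time': 7.175, 'qpos': array([ 0.45361887,  0.42067511,  1.90144213, -0.3367663 ,  0.32245895,
       -1.06680383]), 'qvel': array([-0.00013908,  0.00094648,  0.00010017, -0.00044102, -0.00106039,
       -0.00040105]), 'joint_efforts': array([ 1.41829878e-03, -4.21569157e+01, -1.94149446e+01, -3.72220762e-01,
       -1.96482874e+00, -1.83516566e-02]), 'tool_pos': array([0.52754998, 0.30513484, 0.11640954]), 'tool_rot': array([ 3.14158675,  0.5236488 , -2.89895968]), 'contact_force': array([-2.20859159e-01,  9.66614885e-04, -1.18121660e+00]), 'torque': array([-0.01574986,  0.37214501,  0.01830786]), 'grip_force': 0.0, 'opening': 0.03632365665702963}
[-0.0046  0.0017 -0.0009 -0.0004  0.     -0.0007]
```

Emit:
move_arm:
  motion:
    - [0, 0, 0, 0, 0, 0]
    - [0, 0, 0, 0, 0, 0]
    - [0, 0, 0, 0, 0, 0]
    - [0, 0, 0, 0, 0, 0]

```text
time: 7.68
tool_pos: [0.5276, 0.305, 0.1164]
tool_rot: [-3.141, 0.524, -2.899]
contact_force: [1.4, -1.2, 0.0]
opening: 0.024
grip_force: 55.0
```

Emit:
move_arm:
  motion:
    - [0, 0, -0.05, 0, 0, 0]
    - [0, 0, -0.15, 0, 0, 0]
    - [0, 0, -0.3, 0, 0, 0]
    - [0, 0, -0.5, 0, 0, 0]
    - [0, 0, -0.75, 0, 0, 0]
    - [0, 0, -0.95, 0, 0, 0]
    - [0, 0, -0.95, 0, 0, 0]

```text
time: 8.55
tool_pos: [0.4804, 0.2938, 0.1998]
tool_rot: [3.141, 0.524, -2.899]
contact_force: [0.9, 0.3, -5.4]
opening: 0.0237
grip_force: 55.0
```

```bash
cat >> h.py <<'E'
Rf=R.from_euler('xyz',[np.pi,0,1.8666]).as_matrix()
E
python3 - <<'E'
from h import *
np.set_printoptions(suppress=True)
M=T(robot.observe()); p=[.455,.28,.265]
print(rel(M,p,M[:3,:3]))
print(rel(M,p,Rf)); N=M.copy(); N[:3,:3]=Rf; N[:3,3]=p
print(rel(N,[.5766,-.2414,.31],Rf))
E
```

```text
[-0.0845 -0.0729 -0.7042  0.      0.      0.    ]
[-0.0845 -0.0729 -0.7042  0.1266  0.1332  0.4712]
[-5.342  -0.3567 -0.45    0.      0.      0.    ]
```

Emit:
move_arm:
  motion:
    - [-0.08, -0.07, -0.4, 0, 0, 0]
    - [-0.08, -0.07, -0.7, 0.1266, 0.1332, 0.4712]
    - [-0.08, -0.07, -0.7, 0.1266, 0.1332, 0.4712]
    - [-0.08, -0.07, -0.7, 0.1266, 0.1332, 0.4712]
    - [-0.08, -0.07, -0.7, 0.1266, 0.1332, 0.4712]
    - [-0.08, -0.07, -0.7, 0.1266, 0.1332, 0.4712]
    - [-0.08, -0.07, -0.7, 0.1266, 0.1332, 0.4712]
    - [-0.08, -0.07, -0.7, 0.1266, 0.1332, 0.4712]
    - [-0.08, -0.07, -0.7, 0.1266, 0.1332, 0.4712]
    - [-0.08, -0.07, -0.7, 0.1266, 0.1332, 0.4712]
    - [-0.08, -0.07, -0.7, 0.1266, 0.1332, 0.4712]
    - [-0.08, -0.07, -0.7, 0.1266, 0.1332, 0.4712]

```text
time: 10.05
tool_pos: [0.4556, 0.2802, 0.2627]
tool_rot: [-3.14, 0.001, 1.868]
contact_force: [-0.1, -0.8, -4.3]
opening: 0.0236
grip_force: 55.0
```

Emit:
move_arm:
  motion:
    - [-0.2, 0, -0.4, 0, 0, 0]
    - [-0.5, -0.03, -0.5, 0, 0, 0]
    - [-0.89, -0.06, -0.5, 0, 0, 0]

```text
time: 10.42
tool_pos: [0.4762, 0.1933, 0.3145]
tool_rot: [3.139, 0.001, 1.869]
contact_force: [0.9, 0.1, -5.3]
opening: 0.0237
grip_force: 55.0
```

Emit:
move_arm:
  motion:
    - [-0.45, -0.03, 0, 0, 0, 0]
    - [-0.89, -0.06, 0, 0, 0, 0]

```text
time: 10.68
tool_pos: [0.4961, 0.1055, 0.3134]
tool_rot: [-3.141, 0.001, 1.868]
contact_force: [0.3, -0.1, -3.6]
opening: 0.0238
grip_force: 55.0
```

Emit:
move_arm:
  motion:
    - [-0.45, -0.03, 0, 0, 0, 0]
    - [-0.89, -0.06, 0, 0, 0, 0]

```text
time: 10.92
tool_pos: [0.5163, 0.0185, 0.3135]
tool_rot: [-3.141, 0.001, 1.868]
contact_force: [0.3, 0.3, -5.1]
opening: 0.0235
grip_force: 55.0
```

Emit:
move_arm:
  motion:
    - [-0.45, -0.03, 0, 0, 0, 0]
    - [-0.89, -0.06, 0, 0, 0, 0]

```text
time: 11.18
tool_pos: [0.5366, -0.0684, 0.3135]
tool_rot: [-3.141, 0.001, 1.868]
contact_force: [0.0, 0.1, -4.2]
opening: 0.0237
grip_force: 55.0
```

Emit:
move_arm:
  motion:
    - [-0.45, -0.03, 0, 0, 0, 0]
    - [-0.89, -0.06, 0, 0, 0, 0]

```text
time: 11.42
tool_pos: [0.5568, -0.1553, 0.3134]
tool_rot: [-3.141, 0.001, 1.868]
contact_force: [0.2, -0.1, -4.8]
opening: 0.0238
grip_force: 55.0
```

Emit:
move_arm:
  motion:
    - [-0.45, -0.03, 0, 0, 0, 0]
    - [-0.7, -0.06, 0, 0, 0, 0]
    - [-0.89, -0.06, 0, 0, 0, 0]
    - [-0.89, -0.06, 0, 0, 0, 0]
    - [-0.89, -0.06, 0, 0, 0, 0]

```text
time: 12.05
tool_pos: [0.5767, -0.2402, 0.3134]
tool_rot: [-3.141, -0.0, 1.867]
contact_force: [-0.3, -0.1, -4.5]
opening: 0.0236
grip_force: 55.0
```

Run:
```python
from h import *
np.set_printoptions(suppress=True)
s=robot.observe(); print(s['tool_pos'],s['contact_force'],s['torque'],s['qpos'])
print(rel(T(s),[.5766,-.2414,.1732],Rf))
c,P,ok=cloud('wrist'); cv2.imwrite('pics/w3.png',np.clip(c['image'][...,::-1].astype(float)*1.8,0,255).astype(np.uint8))
```

```text
[ 0.57671283 -0.24020499  0.31341708] [-0.28389723 -0.10199426 -4.54007424] [-0.04215881  0.04351387 -0.02316254] [-0.51692022  0.49334541  1.05308949 -0.00064994  1.59600843 -0.81336198]
[-0.0113 -0.0031  1.4022 -0.0003 -0.0001  0.0002]
```

View pics/w3.png

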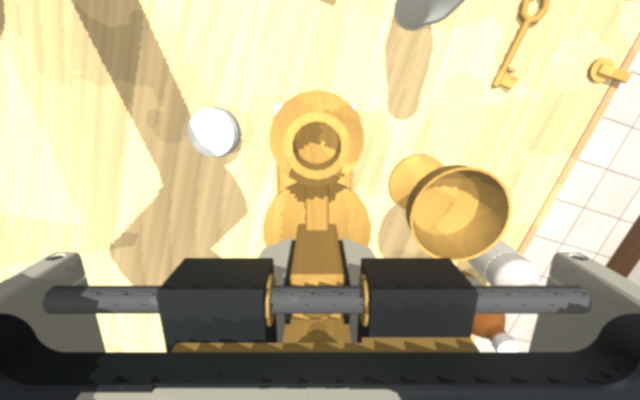

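Emit:
move_arm:
  motion:
    - [-0.011, -0.003, 0.3, 0, 0, 0]
    - [-0.011, -0.003, 0.65, 0, 0, 0]
    - [-0.011, -0.003, 0.9, 0, 0, 0]
    - [-0.011, -0.003, 1.0, 0, 0, 0]
    - [-0.011, -0.003, 1.0, 0, 0, 0]

```text
time: 12.72
tool_pos: [0.5768, -0.2418, 0.2138]
tool_rot: [-3.141, 0.0, 1.867]
contact_force: [-0.2, -0.3, -3.8]
opening: 0.0235
grip_force: 55.0
```

Run:
```python
from h import *
np.set_printoptions(suppress=True,precision=4)
P=np.load('top.npz')['P']; q=P[115:170,405:470]; q=q[(q[...,2]>.13)&(q[...,2]<.16)]
print('cib',cv2.minEnclosingCircle((q[:,:2]*1000).astype(np.float32)))
c,P,ok=cloud('wrist'); s=robot.observe(); M=T(s)
L=(P-M[:3,3])@M[:3,:3]
# cup rim at tool z = .0372-.058
m=ok&(abs(L[...,2]+.0208)<.003)&(abs(L[...,0]-.065)<.03)&(abs(L[...,1])<.03); print(m.sum(),cv2.minEnclosingCircle((L[m][:,:2]*1000).astype(np.float32)),L[m].mean(0))
print(s['contact_force'],s['torque'],rel(M,[.5766,-.2414,.1732],Rf))
```

```text
cib ((740.3638305664062, -227.0922088623047), 56.623023986816406)
1709 ((66.09112548828125, -0.10981512069702148), 14.956686019897461) [ 0.0663 -0.     -0.0203]
[ 0.4215 -0.056  -3.526 ] [-0.0809  0.0362  0.0082] [ 0.0097 -0.0036  0.414   0.0001  0.0005 -0.    ]
```

Emit:
move_arm:
  motion:
    - [0, 0, 0.2, 0, 0, 0]
    - [0, 0, 0.35, 0, 0, 0]
    - [0, 0, 0.42, 0, 0, 0]
    - [0, 0, 0.44, 0, 0, 0]
    - [0, 0, 0.45, 0, 0, 0]
    - [0, 0, 0.45, 0, 0, 0]

```text
time: 13.52
tool_pos: [0.577, -0.2425, 0.1691]
tool_rot: [-3.141, 0.001, 1.866]
contact_force: [0.6, 0.2, -4.5]
opening: 0.0236
grip_force: 55.0
```

Emit:
move_arm:
  motion:
    - [0, 0, 0.01, 0, 0, 0]
    - [0, 0, 0.02, 0, 0, 0]
    - [0, 0, 0.03, 0, 0, 0]

```text
time: 13.9
tool_pos: [0.5768, -0.2424, 0.1655]
tool_rot: [-3.141, 0.0, 1.866]
contact_force: [-0.2, -0.4, -4.1]
opening: 0.0239
grip_force: 55.0
```

Emit:
move_arm:
  motion:
    - [0, 0, 0.01, 0, 0, 0]
    - [0, 0, 0.015, 0, 0, 0]

```text
time: 14.15
tool_pos: [0.5767, -0.2424, 0.164]
tool_rot: [-3.141, 0.0, 1.866]
contact_force: [-0.3, 0.2, -4.5]
opening: 0.0233
grip_force: 55.0
```

Emit:
move_arm:
  motion:
    - [0, 0, 0.015, 0, 0, 0]
    - [0, 0, 0.03, 0, 0, 0]
    - [0, 0, 0.04, 0, 0, 0]

```text
time: 14.52
tool_pos: [0.5767, -0.2424, 0.1599]
tool_rot: [-3.141, 0.0, 1.866]
contact_force: [-0.1, 0.1, -4.1]
opening: 0.0236
grip_force: 55.0
```

Emit:
move_arm:
  motion:
    - [0, 0, 0.015, 0, 0, 0]
    - [0, 0, 0.03, 0, 0, 0]
    - [0, 0, 0.04, 0, 0, 0]

```text
time: 14.9
tool_pos: [0.5767, -0.2424, 0.1559]
tool_rot: [-3.141, 0.0, 1.866]
contact_force: [-0.2, -0.8, -4.0]
opening: 0.0236
grip_force: 55.0
```

Found the bore; 29 mm to go to home (TCP z ≈ 0.127).

Emit:
move_arm:
  motion:
    - [0, 0, 0.03, 0, 0, 0]
    - [0, 0, 0.06, 0, 0, 0]
    - [0, 0, 0.09, 0, 0, 0]
    - [0, 0, 0.1, 0, 0, 0]

```text
time: 15.4
tool_pos: [0.5766, -0.2423, 0.1457]
tool_rot: [-3.14, 0.0, 1.866]
contact_force: [-0.3, 0.4, -4.6]
opening: 0.024
grip_force: 55.0
```

Emit:
move_arm:
  motion:
    - [0, 0, 0.03, 0, 0, 0]
    - [0, 0, 0.06, 0, 0, 0]
    - [0, 0, 0.09, 0, 0, 0]
    - [0, 0, 0.12, 0, 0, 0]
    - [0, 0, 0.13, 0, 0, 0]

```text
time: 16.02
tool_pos: [0.5766, -0.2424, 0.1327]
tool_rot: [-3.14, 0.0, 1.866]
contact_force: [-0.4, -0.3, -5.4]
opening: 0.0234
grip_force: 55.0
```

Emit:
move_arm:
  motion:
    - [0, 0, 0.01, 0, 0, 0]
    - [0, 0, 0.02, 0, 0, 0]
    - [0, 0, 0.025, 0, 0, 0]
    - [0, 0, 0.03, 0, 0, 0]

```text
time: 16.52
tool_pos: [0.5767, -0.2424, 0.1301]
tool_rot: [-3.141, 0.0, 1.866]
contact_force: [0.6, 0.3, -4.6]
opening: 0.0242
grip_force: 55.0
```

Emit:
move_arm:
  motion:
    - [0, 0, 0.01, 0, 0, 0]
    - [0, 0, 0.015, 0, 0, 0]
    - [0, 0, 0.015, 0, 0, 0]

```text
time: 16.9
tool_pos: [0.5767, -0.2424, 0.1285]
tool_rot: [-3.141, 0.0, 1.866]
contact_force: [-0.3, 0.0, -4.4]
opening: 0.0242
grip_force: 55.0
```

Emit:
move_arm:
  motion:
    - [0, 0, 0.005, 0, 0, 0]
    - [0, 0, 0.01, 0, 0, 0]
    - [0, 0, 0.01, 0, 0, 0]

```text
time: 17.27
tool_pos: [0.5767, -0.2424, 0.1275]
tool_rot: [-3.141, 0.0, 1.866]
contact_force: [0.2, 0.2, -4.7]
opening: 0.0236
grip_force: 55.0
```

Emit:
move_arm:
  motion:
    - [0, 0, 0.005, 0, 0, 0]
    - [0, 0, 0.007, 0, 0, 0]
    - [0, 0, 0.007, 0, 0, 0]

```text
time: 17.65
tool_pos: [0.5767, -0.2425, 0.1273]
tool_rot: [-3.141, 0.001, 1.866]
contact_force: [-0.3, 0.6, -0.4]
opening: 0.0241
grip_force: 55.0
```

Emit:
move_arm:
  motion:
    - [0, 0, 0.004, 0, 0, 0]
    - [0, 0, 0.008, 0, 0, 0]
    - [0, 0, 0.008, 0, 0, 0]

```text
time: 18.02
tool_pos: [0.5768, -0.2425, 0.1273]
tool_rot: [-3.141, 0.001, 1.866]
contact_force: [-3.1, 0.7, 6.0]
opening: 0.0235
grip_force: 55.0
```

Emit:
move_arm:
  motion:
    - [0, 0, 0, 0, 0, 0]
    - [0, 0, 0, 0, 0, 0]
    - [0, 0, 0, 0, 0, 0]
    - [0, 0, 0, 0, 0, 0]
    - [0, 0, 0, 0, 0, 0]
    - [0, 0, 0, 0, 0, 0]
  fingers: 0.5

```text
time: 18.77
tool_pos: [0.5767, -0.2424, 0.126]
tool_rot: [-3.141, 0.0, 1.866]
contact_force: [-0.7, 0.2, 1.0]
opening: 0.0691
grip_force: 0.0
```

Emit:
move_arm:
  motion:
    - [0, 0, -0.05, 0, 0, 0]
    - [0, 0, -0.2, 0, 0, 0]
    - [0, 0, -0.5, 0, 0, 0]
    - [0, 0, -0.9, 0, 0, 0]
    - [0, 0, -1, 0, 0, 0]
    - [0, 0, -1, 0, 0, 0]

```text
time: 19.52
tool_pos: [0.5769, -0.2424, 0.2269]
tool_rot: [3.141, 0.002, 1.866]
contact_force: [0.6, -0.4, -1.4]
opening: 0.0691
grip_force: 0.0
```

Run:
```python
from h import *
np.set_printoptions(suppress=True,precision=4)
c,P,ok=cloud('wrist'); L=(P-[.5767,-.2424,.09])@Rf
z=P[...,2]
for n,m in (('cup',(abs(z-.147)<.003)),('pan',(abs(z-.122)<.002)),('post',(z>.165)&(z<.178))):
    m=m&ok&(abs(L[...,0])<.1)&(abs(L[...,1])<.04); q=L[m]
    for sgn in (1,-1):
        w=q if n=='post' else q[q[:,0]*sgn>0.03]
        if len(w)>10: print(n,len(w),np.median(P[m][:,2]),cv2.minEnclosingCircle((w[:,:2]*1000).astype(np.float32)))
c=robot.read_camera('side'); cv2.imwrite('pics/end.png',cv2.resize(c['image'][80:340,160:520,::-1],None,fx=2,fy=2))
print(robot.observe()['contact_force'])
```

```text
cup 590 0.14830805324541285 ((65.70957946777344, 0.08091755211353302), 14.904131889343262)
cup 305 0.14830805324541285 ((-64.00933074951172, 0.4833240807056427), 14.859180450439453)
pan 1509 0.1221701317597308 ((63.630271911621094, -0.08390858769416809), 26.780210494995117)
pan 931 0.1221701317597308 ((-64.18169403076172, 0.6829798817634583), 25.44489860534668)
post 935 0.16973939078149927 ((0.8462632894515991, 0.4292309880256653), 16.29715919494629)
post 935 0.16973939078149927 ((0.8462632894515991, 0.4292309880256653), 16.29715919494629)
[-0.6761 -1.2166 -0.4801]
```

View pics/end.png

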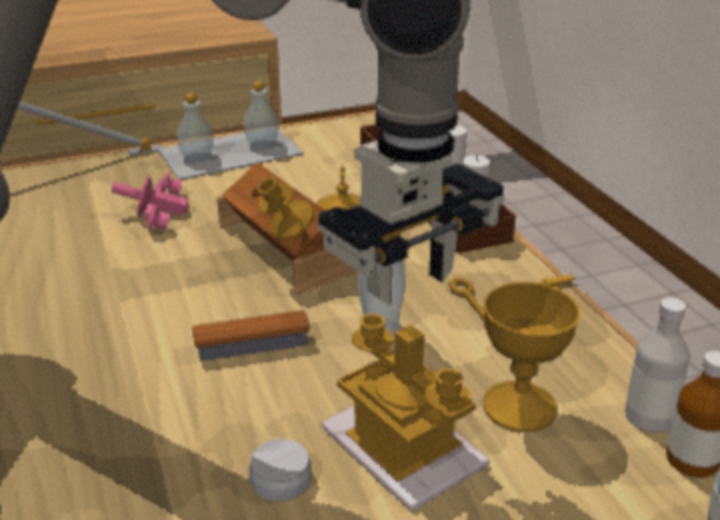

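```bash
python3 -c "
from cell import robot; print(robot.hand_in())"
```

```text
the job is handed in; nothing more can be done
None
```

The two-light arm is plugged fully home in the candelabrum, upright and with its bar within about 0.2° of the foot's long side; I let go, backed clear and handed it in at about 20 s, though hand-in returned no verdict.

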